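# Sort the cut soaps into gift trays

### The job

Sort the five pieces of soap: make a neat stack of the two oblong bars in the middle of the oblong wooden tray, the large bar below lying along the tray and the small one centred on it the same way round, and a stack of the two round cakes in the middle of the round wooden tray, large below and small centred on it. The pointed offcut will not stack, so put it in the square steel pan. Leave the hole punch and the jar where they are, and let go of everything at the end.

Things in the scene. Friction and masses are not known exactly. Their poses are not given: they have to be found in the camera images.
- large_bar: large oblong bar of cream soap, a block 80 (own x) by 48 (own y) by 28 mm high, about 110 g, lying flat and loose. Origin: centre of its underside; z up.
- guest_bar: small oblong bar of the same soap, a block 56 (own x) by 34 (own y) by 20 mm high, about 40 g, lying flat and loose. Origin: centre of its underside; z up.
- large_round: large round cake of the same soap, a disc 64 mm across and 28 mm high, about 90 g, lying flat and loose. Origin: centre of its underside; z up.
- guest_round: small round cake of the same soap, a disc 42 mm across and 20 mm high, about 30 g, lying flat and loose. Origin: centre of its underside; z up.
- offcut: offcut of the same soap with one pointed end, house-shaped seen from above: 36 mm wide (own y), 52 mm long, 22 mm high, about 40 g, lying flat and loose. Its parallel sides run from own x = -25 mm to +9 mm, the point is at x = +27 mm. Origin: on its underside, midway between the parallel sides; z up.
- bar_tray: oblong shallow tray of light wood, fixed, 146 (own x, its length) by 110 mm outside, 136 by 100 mm inside, walls 5 mm thick with rim 14 mm above the table, inner floor 5 mm above the table. Origin: centre of its underside, at table height.
- round_tray: round shallow tray of light wood, fixed, 126 mm outside and 116 mm inside diameter, rim 14 mm and inner floor 5 mm above the table. Origin: centre of its underside, at table height.
- scrap_pan: square steel pan for offcuts, fixed, 110 mm by 110 mm outside, 100 by 100 mm inside, rim 30 mm and inner floor 5 mm above the table. Origin: centre of its underside, at table height.
- punch: bystander: steel hand punch with one red handle, 146 mm long (own x), 56 mm wide, 25 mm high, lying loose on the robot's right. Origin: on its underside, about its middle.
- jar: bystander: closed amber glass jar, 64 mm across, 85 mm high, standing loose on the robot's left. Origin: centre of its underside.
There are look-alikes about, which are no part of the job. Leave any blue or purple look-alike of the round_tray alone.

How it is judged:
By the outcome, as a careful person would: the job done as asked, in the order asked, and still so for the second after the job is handed in, with the robot touching nothing.
It also fails if it takes over 112 s, if anything falls off the work surface, if the arm or the gripper's body presses on something with over 40 N, if the wrist force passes 120 N, or if a joint passes its speed limit or range.

### The arm

A 7-joint arm with a two-finger parallel gripper is mounted at the origin on the work surface. World frame = base frame: x ahead of the robot, y to its left, z up, the work surface at z = 0. Lengths are in mm, angles in rad, forces in N, time in s.
With the tool pointing down it reaches from about 425 to 825 mm from the base axis. Payload 3.6 kg.
Tool frame: the origin (TCP) lies midway between the tips of the shut fingers; the grasp point (between the pads) lies behind it (r.hold_point_z is the z of the grasp point in the tool frame, in mm); z points along the fingers, y is the line along which they close (so a half turn about z gives the same grasp; the last joint's range is limited). The gripper opens to 93 mm and grips with 3 to 60 N. Pads are 15 mm wide; open, the fingers measure 128 mm over their backs; the gripper's body (75 mm by 188 mm) begins 65 mm behind the grasp point.
Start: joints at [-1.343, 0.615, -0.013, 1.423, 0.008, 1.103, -0.04], TCP at [163.172, 629.156, 218.64] pointing down, gripper open.
Joint ranges: [-3.12, 3.12], [-0.3, 2.06], [-1.34, 1.32], [0.26, 2.42], [-1.36, 4.5], [0.01, 1.98], [-2.84, 2.84]. Speed limits (rad/s): [2.79, 2.79, 3.14, 3.14, 3.14, 3.14, 3.14].

### API

Orientations are given as a unit quaternion [x, y, z, w].
In Python, from workcell import r gives the robot as it stands.
- The arm moves only by the tool servo_tool, never from a script. Its argument "series" is a list of rows, each a list of 2 entries, a list of its own where there are three numbers: the shift along the tool's x, y, z normalised to -1 to 1, where 1 is 250 mm, then the turn, a rotation vector about the tool's x, y, z normalised to -1 to 1, where 1 is 45 degrees. In form: [[[x, y, z], [wx, wy, wz]], ...]. A call has 1 to 20 rows; each row is the pose to reach, as a shift and turn from the pose commanded when the call began, along the tool's axes at that moment; what a row does not reach only later rows make up. A row lasts 1/8 s, in which the tool goes at most 62.5 mm and 10.7 degrees, less where a joint would pass 70% of its speed; a pose out of reach is approached as far as the arm can. A call with a number of a shift or a turn outside -1 to 1 is refused whole. A call with a gripper value outside its range is refused whole. "jaw" is the closure, from -1 (fully open) to 1 (shut), set as the call begins (left out, the last holds). The fingers move at their own pace and stop on an object; "newtons" is the grip in N (left out, the last holds). Time passes only in rows, so rows that repeat a pose let the fingers close. It gives the time, the measured TCP pose, the force, the opening and the grip force at its end, in the units of the state.
- r.sense(): the state, without advancing time (a new reading comes with each control period).
- r.get_image(name): name is "scene" or "top" or "wrist"; returns a dict with "color" (480x640x3 uint8, red, green, blue), "fx", "fy", "cx", "cy" (pixels), "world_to_cam" (4x4, takes a point from world to camera coordinates); the wrist camera has in their place "hand_eye" (4x4, takes a point from camera to tool coordinates, whose origin is the TCP and whose axes are the flange's). Camera axes: x right, y up, looking along -z (the intrinsics and any distortion apply to the point x, -y, -z); pixel columns grow to the right and rows downward; lengths in mm; the calibration is good to about 2 mm. The wrist camera is an equidistant fisheye: a pixel r from the principal point sees the ray r / f radians off the axis. A picture is of the moment at which its call begins: read the wrist's pose just before it. There is no depth.
- r.close_job(): hands the job in; it is judged then, once.
The state is a dict: "time_s": time; "joints": joint angles; "joint_velocities": joint speeds; "joint_torque": joint torques, N m; "position": TCP position; "eef_rot": TCP orientation; "force": force on the tool from outside, world axes, zero at the start; "ft_torque": the same for the moment, N m; "width": finger opening in mm; "finger_force": force on a finger pad.
Only numpy, scipy, OpenCV 4.12 (cv2) and the standard library are available. Lean on these libraries where they do the work, as an engineer would, in place of code of your own. Each camera call takes 0.05 s, during which the arm holds its last target. There are 200 camera calls.

## Working session

There is one attempt and no reset: what is moved stays moved. The work goes in short steps, Python scripts to look and compute and a tool call to move; the robot and the scene stay as the last step left them, time stands still between calls to the robot, and variables do not carry over. Pictures are saved under pics/ and viewed, at most 14 in all, crops included, and the job is handed in when it is done.

Besides the shell and the picture viewer there is one more tool, called as name(argument=value, ...), one argument or row to a line, values as JSON. servo_tool: Moves the arm, as the interface text tells. Scaled input: -1 to 1 covers 250 mm each way for a shift and 45 degrees each way for a turn. Its arguments: {"type":"object","properties":{"series":{"type":"array","items":{"type":"array"}},"jaw":{"type":"number"},"newtons":{"type":"number"}},"required":["series"]}

```bash
mkdir -p pics; ls
python3 - <<'E'
from workcell import r
import cv2
for n in("top","scene"):
    im=r.get_image(n); cv2.imwrite(f"pics/{n}0.png",im["color"][:,:,::-1]); print(n,im["fx"],im["fy"],im["cx"],im["cy"],im["world_to_cam"], [k for k in im])
print(r.sense(), r.hold_point_z)
E
```

```text
pics
top 433.54764098994826 433.54764098994826 317.9110566948095 244.50814757240965 [[ 2.11488089e-02 -9.99694244e-01  1.28119243e-02 -1.22745037e+01]
 [ 9.93881866e-01  2.24118870e-02  1.08150560e-01 -6.01960856e+02]
 [-1.08404632e-01  1.04462837e-02  9.94051966e-01 -9.93352405e+02]
 [ 0.00000000e+00  0.00000000e+00  0.00000000e+00  1.00000000e+00]] ['color', 'fx', 'fy', 'cx', 'cy', 'world_to_cam']
scene 543.7723009393163 543.7723009393163 321.57273847660497 239.93564514399466 [[ 3.91073376e-01  9.20338406e-01  6.23162357e-03 -2.27498969e+02]
 [-6.62172486e-01  2.76657213e-01  6.96411075e-01  3.74635402e+02]
 [ 6.39209835e-01 -2.76474240e-01  7.17616041e-01 -1.67051501e+03]
 [ 0.00000000e+00  0.00000000e+00  0.00000000e+00  1.00000000e+00]] ['color', 'fx', 'fy', 'cx', 'cy', 'world_to_cam']
{'time_s': 0.1, 'joints': array([-1.34350038,  0.61583659, -0.0125913 ,  1.42472835,  0.0081119 ,
        1.10339908, -0.04036432]), 'joint_velocities': array([-0.00032834, -0.00338707, -0.0004878 , -0.00420256,  0.00093905,
       -0.00166234,  0.00122751]), 'joint_torque': array([ 1.35675062e-03, -4.60044837e+01,  2.10058498e-01, -1.66244012e+01,
       -6.11852738e-02,  1.69837056e-02,  9.75415469e-05]), 'position': array([163.02934057, 628.4893027 , 217.59136016]), 'eef_rot': array([ 1.26515004e-01,  9.91964015e-01, -1.15422620e-03, -1.20051576e-04]), 'force': array([-1.78069634,  1.66858595,  0.49769353]), 'ft_torque': array([0.00714893, 0.00088398, 0.01437056]), 'finger_force': 0.0, 'width': 93.01053480751665} -18.8
```

View pics/top0.png

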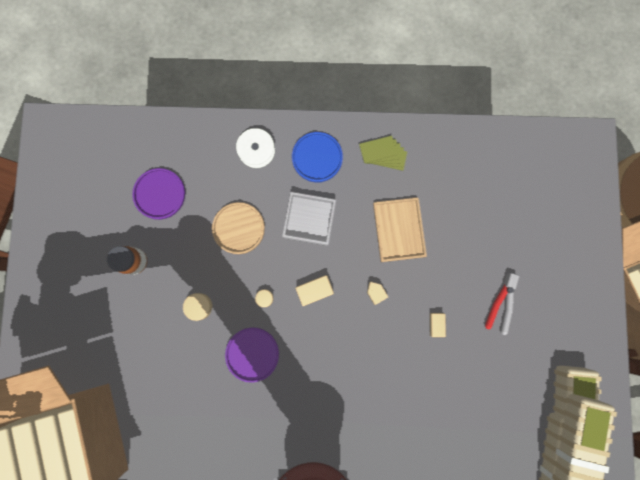

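View pics/scene0.png

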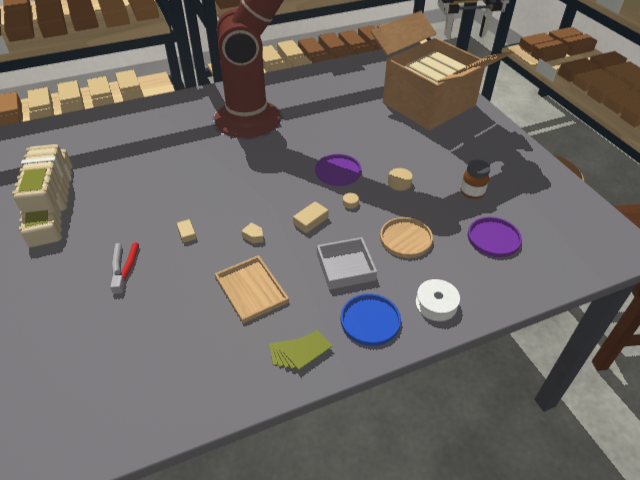

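The top view shows the five soaps: large bar (315,290), guest bar (438,325), offcut (377,292), large round (197,307) and guest round (264,298). The targets are the oblong tray (400,229), the wooden round tray (239,227) and the steel pan (309,216). The round-tray candidates are wood (239,227), purple (159,193), purple (252,354) and blue (317,156). Only the light wood one fits the description.

```bash
cat > h.py <<'E'
import cv2,numpy as np
from scipy.spatial.transform import Rotation as R
from workcell import r
def pix2plane(im,uv,z):
    uv=np.atleast_2d(uv).astype(float);M=im["world_to_cam"];Rm=M[:3,:3];c=-Rm.T@M[:3,3]
    d=np.c_[(uv[:,0]-im["cx"])/im["fx"],-(uv[:,1]-im["cy"])/im["fy"],-np.ones(len(uv))]@Rm
    return c+d*((z-c[2])/d[:,2])[:,None]
def rect(P):  # centre, sizes, angle of long side
    (c,s,a)=cv2.minAreaRect(P[:,:2].astype(np.float32)); s=list(s)
    if s[0]<s[1]: a+=90; s=s[::-1]
    return np.round(c,1),np.round(s,1),round((a+90)%180-90,1)
E
python3 - <<'E'
from h import *
im=r.get_image("top");I=im["color"];hsv=cv2.cvtColor(I,cv2.COLOR_RGB2HSV)
for n,(u,v) in dict(lb=(315,290),gb=(438,325),off=(377,292),lr=(197,307),gr=(264,298),bt=(400,229),rt=(239,227),pan=(309,216)).items(): print(n,I[v,u],hsv[v,u],I[v+12:v+24:2,u].tolist() if n in("lb","gb") else "")
# enlarged crops
a=cv2.resize(I[170:345,180:460],None,fx=2.85,fy=2.85,interpolation=cv2.INTER_CUBIC)
cv2.imwrite("pics/crop.png",a[:,:,::-1])
m=cv2.inRange(hsv,(15,60,120),(32,160,255))
m[:180]=0;m[350:]=0
n,l,s,c=cv2.connectedComponentsWithStats(m)
for i in range(1,n):
    if s[i,4]>60:
        P=np.argwhere(l==i)[:,::-1]; print(s[i],np.round(c[i],1),rect(pix2plane(im,P,20)))
print("cam",pix2plane(im,[[320,240]],1000))
# box corner
print(pix2plane(im,[[100,370],[65,370],[125,470]],150))
E
```

```text
lb [234 220 172] [ 23  68 234] [[148, 145, 141], [139, 137, 139], [139, 137, 139], [138, 137, 139], [139, 137, 139], [138, 136, 138]]
gb [232 216 168] [ 23  70 232] [[169, 159, 140], [137, 136, 138], [138, 136, 138], [138, 137, 138], [137, 135, 138], [138, 136, 138]]
off [233 219 172] [ 23  67 233] 
lr [232 217 169] [ 23  69 232] 
gr [234 220 172] [ 23  68 234] 
bt [220 186 141] [ 17  92 220] 
rt [220 186 141] [ 17  92 220] 
pan [199 198 200] [135   3 200] 
[ 374  197   53   65 2773] [399.4 229.2] (array([ 645.8, -194.8]), array([147.2, 110.9]), 7.8)
[ 211  202   54   52 2124] [238.2 227.6] (array([640.4, 192.6]), array([125.4, 121.7]), 28.6)
[622 222  18  81 884] [631.3 251.8] (array([ 580.8, -752.7]), array([193.6,  41.5]), -3.4)
[296 275  37  31 687] [314.3 290. ] (array([495.1,   6.9]), array([80.3, 47.8]), -67.2)
[368 282  20  22 293] [376.2 292.3] (array([ 495.1, -138.4]), array([50.8, 37.6]), 31.7)
[255 290  18  17 249] [263.8 298. ] (array([473.6, 126.4]), array([40.1, 37.5]), -88.8)
[183 294  27  27 566] [196.2 306.8] (array([449.5, 284.2]), array([60.9, 60.8]), -87.2)
[430 313  16  24 348] [437.4 324.5] (array([ 420.3, -285. ]), array([53.5, 35. ]), 1.2)
cam [[ 497.16193002   10.79934118 1000.        ]]
[[324.70599305 436.38558246 150.        ]
 [323.3801552  506.4967976  150.        ]
 [133.59228342 372.95149704 150.        ]]
```

View pics/crop.png

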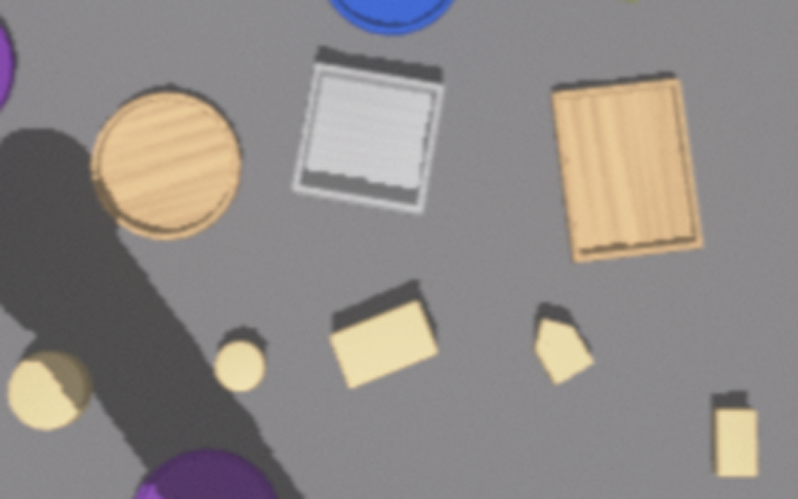

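The crop confirms the light wood round tray at crop (167,164), the pan at (370,140), the oblong tray at (628,168) and all five soaps. I'll start by going up, clear of the box.

servo_tool(
  series=[
    [[0,0,-0.25],[0,0,0.2]],
    [[0,0,-0.5],[0,0,0.4]],
    [[0,0,-0.7],[0,0,0.6]],
    [[0,0,-0.7],[0,0,0.8]],
    [[0,0,-0.7],[0,0,1]],
    [[0,0,-0.7],[0,0,1]],
  ],
  jaw=-1,
)

```text
time_s: 0.9
position: [163.0, 629.0, 393.2]
eef_rot: [0.496, 0.869, -0.001, 0.0]
force: [-0.8, -0.5, 0.3]
width: 93.3
finger_force: 0.0
```

```bash
cat >> h.py <<'E'
def go(x,y,z,yaw,b=None):  # yaw = world angle of tool y in deg; half-turn symmetric -> nearest
    s=r.sense();Rc=R.from_quat(s["eef_rot"]);yc=Rc.apply([0,1,0]);cur=np.degrees(np.arctan2(yc[1],yc[0]))
    d=(yaw-cur+90)%180-90 if b is None else yaw-cur
    a=np.radians(cur+d);Y=np.array([np.cos(a),np.sin(a),0]);Z=np.array([0,0,-1.]);Rt=R.from_matrix(np.c_[np.cross(Y,Z),Y,Z])
    w=np.degrees((Rc.inv()*Rt).as_rotvec());t=Rc.inv().apply(np.array([x,y,z])-s["position"])
    print("t",round(s["time_s"],2),"pos",s["position"].round(1),"yaw",round(cur,1),"W",round(s["width"],1),"F",round(s["finger_force"],1),"j7",s["joints"][6].round(2))
    print("  shift",(t/250).round(4),"turn",(w/45).round(3),"rows",round(max(np.linalg.norm(t)/62.5,np.linalg.norm(w)/10.7),1))
def wrist(name=None):
    s=r.sense();im=r.get_image("wrist");im["s"]=s
    if name: cv2.imwrite(f"pics/{name}.png",im["color"][:,:,::-1])
    return im
def wplane(im,uv,z):
    uv=np.atleast_2d(uv).astype(float);p=(uv-[im["cx"],im["cy"]])/[im["fx"],im["fy"]]
    th=np.linalg.norm(p,axis=1);k=np.sin(th)/np.maximum(th,1e-9)
    d=np.c_[p[:,0]*k,-p[:,1]*k,-np.cos(th)];H=im["hand_eye"];Rc=R.from_quat(im["s"]["eef_rot"])
    d=Rc.apply(d@H[:3,:3].T);c=Rc.apply(H[:3,3])+im["s"]["position"]
    return c+d*((z-c[2])/d[:,2])[:,None]
E
python3 - <<'E'
from h import *
go(490,-10,170,22.8)
E
```

```text
t 0.9 pos [163.  629.  393.2] yaw 30.6 W 93.3 F 0.0 j7 -0.74
  shift [-2.8652 -0.1731  0.8955] turn [-0.001  0.001  0.173] rows 12.0
```

servo_tool(
  series=[
    [[-0.25,0.11,0],[0,0,0.1]],
    [[-0.45,0.2,0],[0,0,0.17]],
    [[-0.65,0.3,0],[0,0,0.17]],
    [[-0.85,0.38,0],[0,0,0.17]],
    [[-1,0.45,0],[0,0,0.17]],
    [[-1,0.45,0],[0,0,0.17]],
  ],
)

```text
time_s: 1.65
position: [390.7, 467.1, 393.5]
eef_rot: [0.556, 0.831, -0.0, 0.001]
force: [0.2, -0.2, -0.4]
width: 92.9
finger_force: 0.0
```

Run:
```python
from h import *
go(490,-10,170,22.8)
```

```text
t 1.65 pos [390.7 467.1 393.5] yaw 22.5 W 92.9 F 0.0 j7 -0.42
  shift [-1.9126 -0.363   0.8991] turn [ 0.001  0.004 -0.007] rows 8.6
```

servo_tool(
  series=[
    [[-0.25,-0.05,0],[0,0,0]],
    [[-0.5,-0.1,0],[0,0,0]],
    [[-0.75,-0.15,0],[0,0,0]],
    [[-0.95,-0.18,0.1],[0,0,0]],
    [[-0.95,-0.18,0.2],[0,0,0]],
  ],
)

```text
time_s: 2.28
position: [438.5, 230.3, 344.0]
eef_rot: [0.556, 0.832, 0.001, 0.001]
force: [-0.2, 0.8, -0.5]
width: 92.9
finger_force: 0.0
```

servo_tool(
  series=[
    [[-0.24,-0.04,0.05],[0,0,0]],
    [[-0.47,-0.08,0.15],[0,0,0]],
    [[-0.7,-0.13,0.3],[0,0,0]],
    [[-0.9,-0.17,0.45],[0,0,0]],
    [[-0.96,-0.18,0.6],[0,0,0]],
    [[-0.96,-0.18,0.7],[0,0,0]],
    [[-0.96,-0.18,0.7],[0,0,0]],
    [[-0.96,-0.18,0.7],[0,0,0]],
  ],
)

```text
time_s: 3.28
position: [489.8, -3.1, 169.5]
eef_rot: [0.552, 0.834, 0.001, 0.0]
force: [0.6, -0.2, -0.5]
width: 92.8
finger_force: 0.0
```

Run:
```python
from h import *
go(490,-10,170,22.8)
im=wrist("w1");print(im["fx"],im["cx"],im["cy"],im["hand_eye"].round(3))
```

```text
t 3.27 pos [489.8  -3.1 169.5] yaw 23.0 W 92.8 F 0.0 j7 0.61
  shift [-0.0255 -0.0101 -0.0019] turn [0.002 0.    0.004] rows 0.1
371.64829954431775 320.8878292770278 241.79765118846535 [[ 1.00000e-03  9.61000e-01  2.78000e-01  7.84050e+01]
 [ 1.00000e+00 -2.00000e-03  0.00000e+00 -9.69000e-01]
 [ 1.00000e-03  2.78000e-01 -9.61000e-01 -1.66161e+02]
 [ 0.00000e+00  0.00000e+00  0.00000e+00  1.00000e+00]]
```

View pics/w1.png

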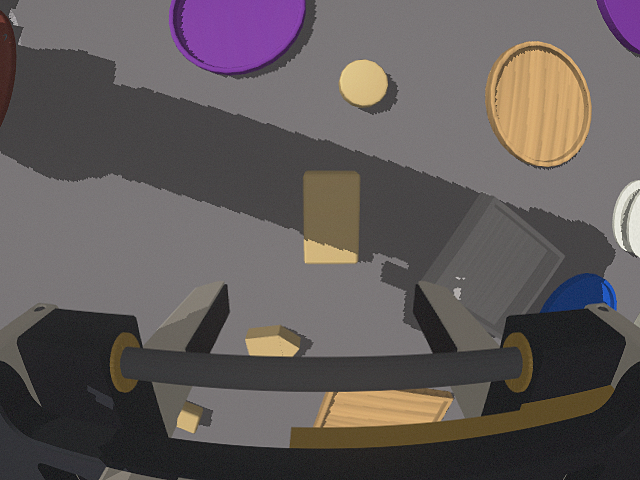

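The wrist view shows the large bar at (331,218) lined up with the fingers, the guest round at (363,83), the wooden round tray at (540,104) and the offcut at (272,342).

```bash
cat >> h.py <<'E'
def measure(im,uv,h,ang=None,proj=None,cam=None):
    """soap/wood blob holding pixel uv: centre on the table, sizes, long-axis angle; h = top height"""
    hsv=cv2.cvtColor(im["color"],cv2.COLOR_RGB2HSV);m=cv2.inRange(hsv,(10,38,70),(34,255,255))
    n,l=cv2.connectedComponents(m,connectivity=4);k=l[uv[1],uv[0]]
    if k==0: return print("no blob",hsv[uv[1],uv[0]])
    b=(l==k).astype(np.uint8);c=max(cv2.findContours(b,0,1)[0],key=cv2.contourArea)[:,0,:]
    if "hand_eye" in im: T=wplane(im,c,h)[:,:2];B=wplane(im,c,0)[:,:2]
    else: T=pix2plane(im,c,h)[:,:2];B=pix2plane(im,c,0)[:,:2]
    if ang is None: ang=rect(T)[2]
    a=np.radians(ang);E=np.array([[np.cos(a),np.sin(a)],[-np.sin(a),np.cos(a)]]);t=T@E.T;q=B@E.T
    hi=np.minimum(t.max(0),q.max(0));lo=np.maximum(t.min(0),q.min(0));ctr=(hi+lo)/2@E
    print(uv,"centre",ctr.round(1),"size",(hi-lo).round(1),"ang",ang)
    return ctr,ang
E
python3 - <<'E'
from h import *
im=wrist()
measure(im,(331,250),28);measure(im,(363,83),20,23);measure(im,(540,104),14,0)
im=r.get_image("top");print("top")
measure(im,(315,290),28);measure(im,(438,325),20);measure(im,(264,298),20,0);measure(im,(197,307),28,-45);measure(im,(377,292),22);measure(im,(400,229),14);measure(im,(239,227),14,0)
m=cv2.inRange(im["color"],(150,150,150),(255,255,255));m[:185]=0;m[250:]=0;m[:,:275]=0;m[:,345:]=0
P=np.argwhere(m)[:,::-1];print("pan",rect(pix2plane(im,P,30)))
E
```

```text
(331, 250) centre [493.4   8.1] size [78.9 48.2] ang -66.8
(363, 83) centre [472.5 126.5] size [40.5 40.5] ang 23
(540, 104) centre [639.5 196.3] size [124.4 124.6] ang 0
top
no blob [  3 103  84]
(438, 325) centre [ 418.8 -287.9] size [55.7 30.2] ang -0.4
(264, 298) centre [473.7 127.3] size [42.4 38.7] ang 0
(197, 307) centre [450.9 283.4] size [61.8 63.1] ang -45
(377, 292) centre [ 495.6 -139.6] size [53.3 38.5] ang 31.9
(400, 229) centre [ 647.1 -197.3] size [149.2 112.2] ang 7.8
(239, 227) centre [641.  195.4] size [126.  124.6] ang 0
pan (array([635.6, -18. ]), array([21.9, 12.4]), 22.7)
```

Run:
```python
from h import *
go(493.5,8,5,23.2)
```

```text
t 3.42 pos [489.9  -3.6 169.9] yaw 22.9 W 92.9 F 0.0 j7 0.61
  shift [0.0376 0.0296 0.6596] turn [ 0.003  0.001 -0.006] rows 2.6
```

servo_tool(
  series=[
    [[0.038,0.03,0.2],[0,0,-0.005]],
    [[0.038,0.03,0.4],[0,0,-0.005]],
    [[0.038,0.03,0.55],[0,0,-0.005]],
    [[0.038,0.03,0.62],[0,0,-0.005]],
    [[0.038,0.03,0.66],[0,0,-0.005]],
    [[0.038,0.03,0.66],[0,0,-0.005]],
  ],
)

```text
time_s: 4.18
position: [492.7, 7.5, 3.8]
eef_rot: [0.551, 0.834, 0.0, 0.0]
force: [0.3, 0.4, -0.6]
width: 92.8
finger_force: 0.0
```

servo_tool(
  series=[
    [[0,0,0],[0,0,0]],
    [[0,0,0],[0,0,0]],
    [[0,0,0],[0,0,0]],
    [[0,0,0],[0,0,0]],
    [[0,0,0],[0,0,0]],
    [[0,0,0],[0,0,0]],
  ],
  jaw=1,
  newtons=15,
)

```text
time_s: 4.92
position: [492.6, 7.4, 3.8]
eef_rot: [0.552, 0.834, 0.0, 0.0]
force: [0.5, -0.4, 1.1]
width: 48.3
finger_force: 15.0
```

servo_tool(
  series=[
    [[0,0,-0.1],[0,0,0]],
    [[0,0,-0.25],[0,0,0]],
    [[0,0,-0.45],[0,0,-0.2]],
    [[0,0,-0.55],[0,0,-0.4]],
    [[0,0,-0.55],[0,0,-0.6]],
    [[0,0,-0.55],[0,0,-0.8]],
    [[0,0,-0.55],[0,0,-1]],
    [[0,0,-0.55],[0,0,-1]],
  ],
)

```text
time_s: 5.92
position: [491.7, 7.1, 140.9]
eef_rot: [0.192, 0.981, 0.0, -0.001]
force: [-0.4, -0.0, -0.3]
width: 47.7
finger_force: 15.0
```

Run:
```python
from h import *
go(647,-197,140,97.8)
```

```text
t 5.92 pos [491.7   7.1 140.9] yaw 67.9 W 47.7 F 15.0 j7 1.22
  shift [-0.8826 -0.5228  0.0026] turn [ 0.    -0.001 -0.664] rows 4.1
```

servo_tool(
  series=[
    [[-0.15,-0.09,0],[0,0,-0.1]],
    [[-0.35,-0.2,0],[0,0,-0.3]],
    [[-0.55,-0.32,0],[0,0,-0.45]],
    [[-0.75,-0.44,0],[0,0,-0.6]],
    [[-0.883,-0.523,0],[0,0,-0.664]],
    [[-0.883,-0.523,0],[0,0,-0.664]],
    [[-0.883,-0.523,0],[0,0,-0.664]],
  ],
)

```text
time_s: 6.8
position: [647.3, -195.1, 140.3]
eef_rot: [-0.069, 0.998, 0.001, -0.001]
force: [0.2, 0.7, -1.0]
width: 47.6
finger_force: 15.0
```

Run:
```python
from h import *
go(647,-197,140,97.8)
im=wrist("w2")
```

```text
t 6.8 pos [ 647.3 -195.1  140.3] yaw 97.9 W 47.6 F 15.0 j7 1.95
  shift [ 0.0023 -0.0072  0.0014] turn [ 0.002 -0.002  0.001] rows 0.0
```

View pics/w2.png

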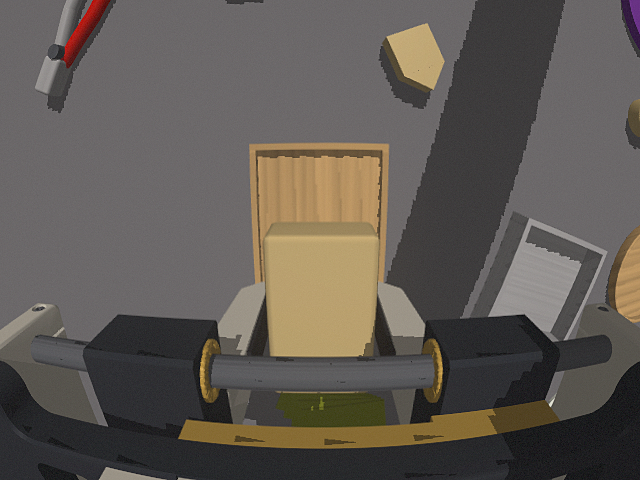

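Run:
```python
from h import *
im=wrist()
P=wplane(im,[[249,145],[389,145],[255,283],[386,283]],14);print(P.round(1))
m=P[:2].mean(0);print("w",np.linalg.norm(P[0]-P[1]))
for a in (7.0,7.8): print(a,m[:2]+73*np.array([np.cos(np.radians(a)),np.sin(np.radians(a))]))
for a,b in ((0,1),(0,2),(1,3)):print(np.degrees(np.arctan2(*(P[b]-P[a])[1::-1])))
print("bar top edge",wplane(im,[[267,224],[375,224]],164.3).round(1))
measure(im,(415,60),22)
```

```text
[[ 582.2 -259.7   14. ]
 [ 566.9 -150.4   14. ]
 [ 697.3 -243.4   14. ]
 [ 681.7 -131.9   14. ]]
w 110.38435323984005
7.0 [ 647.00045134 -196.16835622]
7.8 [ 646.86917463 -195.1575815 ]
97.98154359211506
8.060853989719906
9.174386269091169
bar top edge [[ 606.  -221.   164.3]
 [ 600.  -178.6  164.3]]
(415, 60) centre [ 494.3 -138.1] size [52.1 36.5] ang 31.9
```

Run:
```python
from h import *
im=wrist();s=im["s"];Rc=R.from_quat(s["eef_rot"])
for row,z in ((222,136.3),(240,164.3)): print(Rc.inv().apply(wplane(im,[[321,row]],z)-s["position"]).round(1))
g=cv2.cvtColor(im["color"],cv2.COLOR_RGB2GRAY);print(g[214:246,321])
go(647,-196,9.5,98)
```

```text
[[39.   0.8  4.7]]
[[ 38.1   0.8 -23.3]]
[157 158 158 156 157 155 158 150 135 132 133 134 134 134 135 136 137 136
 137 132 142 154 165 179 175 171 170 169 166 164 163 164]
t 6.95 pos [ 647.8 -194.4  141.2] yaw 98.0 W 47.9 F 15.0 j7 1.95
  shift [ 0.0037 -0.0067  0.5269] turn [ 0.002 -0.001  0.   ] rows 2.1
```

servo_tool(
  series=[
    [[0.002,-0.007,0.2],[0,0,0]],
    [[0.002,-0.007,0.38],[0,0,0]],
    [[0.002,-0.007,0.47],[0,0,0]],
    [[0.002,-0.007,0.51],[0,0,0]],
    [[0.002,-0.007,0.527],[0,0,0]],
    [[0.002,-0.007,0.527],[0,0,0]],
    [[0.002,-0.007,0.527],[0,0,0]],
  ],
)

```text
time_s: 7.82
position: [648.7, -198.5, 10.7]
eef_rot: [-0.069, 0.998, -0.0, 0.001]
force: [0.1, 0.1, -0.1]
width: 48.1
finger_force: 15.0
```

servo_tool(
  series=[
    [[0,0,0],[0,0,0]],
    [[0,0,0],[0,0,0]],
    [[0,0,0],[0,0,0]],
    [[0,0,-0.04],[0,0,0]],
    [[0,0,-0.2],[0,0,0]],
    [[0,0,-0.4],[0,0,0]],
    [[0,0,-0.5],[0,0,0]],
    [[0,0,-0.5],[0,0,0]],
  ],
  jaw=-0.3,
)

```text
time_s: 8.82
position: [649.6, -198.9, 137.7]
eef_rot: [-0.069, 0.998, -0.001, 0.003]
force: [0.2, 0.1, -0.2]
width: 60.3
finger_force: 0.0
```

Run:
```python
from h import *
go(419,-287,150,90)
im=wrist("w3")
t=r.get_image("top");measure(t,(400,229),14);measure(t,(438,325),20)
cv2.imwrite("pics/t3.png",cv2.resize(t["color"][185:275,355:475],None,fx=5,fy=5)[:,:,::-1])
```

```text
t 8.82 pos [ 649.6 -198.9  137.7] yaw 97.9 W 60.3 F 0.0 j7 1.96
  shift [ 0.9618 -0.2224 -0.0543] turn [-0.003  0.008  0.176] rows 4.0
no blob [165  18  56]
no blob [ 18  35 199]
```

View pics/w3.png

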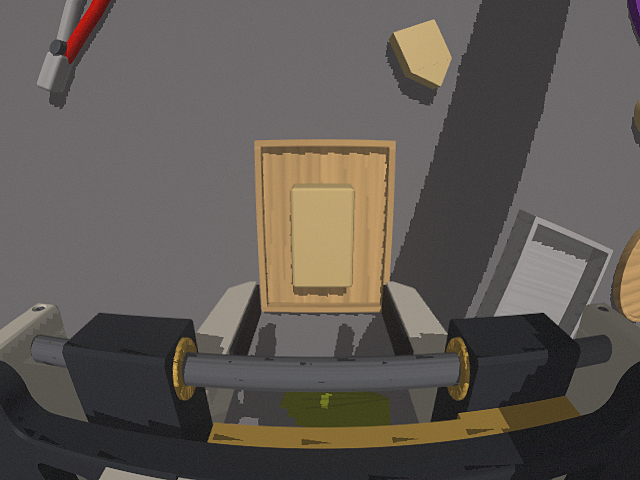

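Run:
```python
from h import *
im=wrist()
print(im["s"]["position"])
P=wplane(im,[[255,141],[396,141],[391,310],[261,313]],14)[:,:2];Q=wplane(im,[[291,187],[354,185],[352,288],[293,288]],33)[:,:2]
for A in(P,Q): print(A.round(1).tolist(),A.mean(0).round(1),rect(A))
hsv=cv2.cvtColor(im["color"],cv2.COLOR_RGB2HSV)
print(hsv[240,255:400:4].tolist())
```

```text
[ 647.19612928 -198.13176171  133.77109537]
[[578.1, -258.0], [562.7, -150.6], [703.2, -128.0], [721.6, -239.2]] [ 641.4 -193.9] (array([ 641.2, -195.1]), array([144.7, 112.7]), 9.2)
[[607.5, -224.6], [599.7, -179.7], [679.2, -168.2], [685.6, -213.8]] [ 643.  -196.6] (array([ 642.8, -196.7]), array([80.3, 46.1]), 8.3)
[[17, 107, 167], [17, 115, 180], [17, 117, 170], [18, 120, 172], [17, 117, 183], [18, 119, 180], [18, 120, 176], [17, 120, 168], [17, 117, 189], [20, 103, 179], [20, 103, 191], [20, 108, 187], [20, 99, 190], [19, 104, 189], [20, 104, 189], [20, 104, 192], [20, 103, 190], [19, 104, 189], [19, 103, 190], [20, 103, 190], [20, 103, 190], [20, 102, 192], [20, 103, 190], [20, 103, 190], [20, 98, 148], [17, 119, 188], [18, 117, 183], [17, 117, 178], [18, 122, 176], [17, 117, 192], [17, 114, 192], [17, 121, 184], [19, 120, 81], [17, 118, 175], [168, 12, 110], [0, 11, 113], [0, 11, 112]]
```

The bar sits in the tray at px (291–354,185–288), with the tray at (255–396,141–313). It is within about 3 mm of the middle. I'll wait for the arm to settle and measure the bar properly, as the base for the second bar.

servo_tool(
  series=[
    [[0,0,0],[0,0,0]],
    [[0,0,0],[0,0,0]],
    [[0,0,0],[0,0,0]],
    [[0,0,0],[0,0,0]],
    [[0,0,0],[0,0,0]],
    [[0,0,0],[0,0,0]],
  ],
)

```text
time_s: 9.72
position: [647.8, -198.3, 134.4]
eef_rot: [-0.069, 0.998, -0.0, -0.0]
force: [-0.6, 0.0, -0.3]
width: 60.2
finger_force: 0.0
```

```bash
cat >> h.py <<'E'
def top_rect(im,lo,hi,roi,z):
    """soap block top inside roi (u0,v0,u1,v1) by HSV band -> centre, sizes, angle"""
    hsv=cv2.cvtColor(cv2.GaussianBlur(im["color"],(3,3),0),cv2.COLOR_RGB2HSV);m=cv2.inRange(hsv,lo,hi);k=np.zeros_like(m);k[roi[1]:roi[3],roi[0]:roi[2]]=255
    m=cv2.morphologyEx(m&k,cv2.MORPH_OPEN,np.ones((5,5)));c=max(cv2.findContours(m,0,1)[0],key=cv2.contourArea)[:,0]
    print(cv2.boundingRect(c),rect((wplane if "hand_eye" in im else pix2plane)(im,c,z)))
E
python3 - <<'E'
from h import *
for i in range(3):
    im=wrist();print(im["s"]["position"],im["s"]["time_s"])
top_rect(im,(18,85,150),(24,110,255),(265,150,385,300),33)
print(rect(wplane(im,[[255,141],[396,141],[391,310],[261,313]],14)))
go(419,-287,150,90)
E
```

```text
[ 647.84595047 -198.32031508  134.44196277] 9.725
[ 647.86781255 -198.33678786  134.48061948] 9.775
[ 647.87277442 -198.30773973  134.48645385] 9.825
(289, 187, 65, 104) (array([ 645.5, -198. ]), array([80.8, 47.2]), 7.9)
(array([ 642.2, -195.3]), array([145.1, 113. ]), 9.2)
t 9.88 pos [ 647.9 -198.3  134.5] yaw 97.9 W 60.6 F 0.0 j7 1.96
  shift [ 0.9556 -0.2253 -0.0621] turn [-0.     0.     0.176] rows 3.9
```

servo_tool(
  series=[
    [[0.15,-0.04,-0.03],[0,0,0.08]],
    [[0.35,-0.08,-0.06],[0,0,0.15]],
    [[0.55,-0.13,-0.08],[0,0,0.17]],
    [[0.75,-0.18,-0.08],[0,0,0.17]],
    [[0.9,-0.21,-0.08],[0,0,0.17]],
    [[0.955,-0.225,-0.08],[0,0,0.17]],
    [[0.955,-0.225,-0.08],[0,0,0.17]],
    [[0.955,-0.225,-0.08],[0,0,0.17]],
    [[0.955,-0.225,-0.08],[0,0,0.17]],
    [[0.955,-0.225,-0.08],[0,0,0.17]],
  ],
  jaw=-1,
)

```text
time_s: 11.12
position: [420.0, -286.4, 154.3]
eef_rot: [-0.003, 1.0, 0.0, 0.0]
force: [0.4, 0.5, -0.5]
width: 93.2
finger_force: 0.0
```

Run:
```python
from h import *
im=wrist("w4")
hsv=cv2.cvtColor(im["color"],cv2.COLOR_RGB2HSV);m=cv2.inRange(hsv,(10,38,70),(34,255,255))
n,l,s,c=cv2.connectedComponentsWithStats(m)
for i in range(1,n):
    if s[i,4]>800:
        print(s[i],c[i].round()); P=np.argwhere(l==i); k=P[np.abs(P-c[i][::-1]).sum(1).argmin()]; measure(im,(k[1],k[0]),20)
go(419,-287,5,90)
```

```text
[   0    0   72  150 7694] [27. 67.]
(np.int64(27), np.int64(67)) centre [ 245.8 -605.5] size [169.1 101.9] ang -10.0
[ 299  195   42   68 2707] [320. 228.]
(np.int64(320), np.int64(228)) centre [ 418.6 -286.6] size [54.8 34. ] ang 0.9
[ 447  272   47   57 1353] [473. 297.]
(np.int64(473), np.int64(297)) centre [ 487.  -132.6] size [53.  29.8] ang 46.0
[110 332  30  60 867] [121. 362.]
(np.int64(119), np.int64(362)) centre [ 574.  -505.6] size [73. 27.] ang -16.9
[503 332  30  60 863] [520. 361.]
(np.int64(523), np.int64(361)) centre [570.7 -63. ] size [73.  26.9] ang 17.6
[  289   385   327    64 10438] [433. 419.]
(np.int64(433), np.int64(419)) centre [ 636.7 -100.5] size [439.9  72. ] ang -89.6
t 11.18 pos [ 419.7 -286.5  154.3] yaw 90.3 W 92.9 F 0.0 j7 2.13
  shift [ 0.003  -0.0021  0.597 ] turn [0.    0.    0.007] rows 2.4
```

servo_tool(
  series=[
    [[0.004,0,0.2],[0,0,-0.01]],
    [[0.004,0,0.4],[0,0,-0.01]],
    [[0.004,0,0.52],[0,0,-0.01]],
    [[0.004,0,0.58],[0,0,-0.01]],
    [[0.004,0,0.6],[0,0,-0.01]],
    [[0.004,0,0.6],[0,0,-0.01]],
    [[0.004,0,0.6],[0,0,-0.01]],
    [[0.004,0,0.6],[0,0,-0.01]],
  ],
)

```text
time_s: 12.18
position: [418.6, -287.2, 5.3]
eef_rot: [-0.006, 1.0, -0.0, 0.001]
force: [-0.4, -0.2, 0.5]
width: 93.2
finger_force: 0.0
```

servo_tool(
  series=[
    [[0,0,0],[0,0,0]],
    [[0,0,0],[0,0,0]],
    [[0,0,0],[0,0,0]],
    [[0,0,0],[0,0,0]],
    [[0,0,0],[0,0,0]],
    [[0,0,0],[0,0,0]],
    [[0,0,0],[0,0,0]],
  ],
  jaw=1,
  newtons=12,
)

```text
time_s: 13.05
position: [418.1, -286.9, 4.4]
eef_rot: [-0.006, 1.0, -0.0, -0.0]
force: [-0.5, -0.2, -0.0]
width: 33.6
finger_force: 12.0
```

servo_tool(
  series=[
    [[0,0,-0.1],[0,0,0]],
    [[0,0,-0.25],[0,0,0]],
    [[0,0,-0.4],[0,0,-0.1]],
    [[0,0,-0.55],[0,0,-0.15]],
    [[0,0,-0.55],[0,0,-0.16]],
    [[0,0,-0.55],[0,0,-0.16]],
  ],
)

```text
time_s: 13.8
position: [417.4, -286.5, 141.3]
eef_rot: [-0.069, 0.998, 0.0, -0.001]
force: [0.4, -0.7, -0.4]
width: 33.9
finger_force: 12.0
```

Run:
```python
from h import *
go(646,-198,140,98)
```

```text
t 13.8 pos [ 417.4 -286.5  141.3] yaw 97.9 W 33.9 F 12.0 j7 2.23
  shift [-0.9542  0.225   0.0043] turn [ 0.001 -0.002 -0.002] rows 3.9
```

servo_tool(
  series=[
    [[-0.15,0.035,0],[0,0,0]],
    [[-0.35,0.08,0],[0,0,0]],
    [[-0.55,0.13,0],[0,0,0]],
    [[-0.75,0.18,0],[0,0,0]],
    [[-0.9,0.21,0],[0,0,0]],
    [[-0.954,0.225,0],[0,0,0]],
    [[-0.954,0.225,0],[0,0,0]],
    [[-0.954,0.225,0],[0,0,0]],
    [[-0.954,0.225,0],[0,0,0]],
    [[-0.954,0.225,0],[0,0,0]],
    [[-0.954,0.225,0],[0,0,0]],
  ],
)

```text
time_s: 15.18
position: [646.4, -198.7, 142.2]
eef_rot: [-0.069, 0.998, -0.0, 0.0]
force: [1.0, 0.3, -0.7]
width: 33.8
finger_force: 12.0
```

Run:
```python
from h import *
go(646.5,-198,37.8,98)
im=wrist("w5")
s=im["s"]
print(wplane(im,[[291,187],[354,185]],33))
```

```text
t 15.18 pos [ 646.4 -198.7  142.2] yaw 97.9 W 33.8 F 12.0 j7 1.95
  shift [-0.0007  0.0027  0.4177] turn [-0.     0.    -0.003] rows 1.7
[[ 608.08494553 -225.71763796   33.        ]
 [ 600.05099592 -179.37109746   33.        ]]
```

View pics/w5.png

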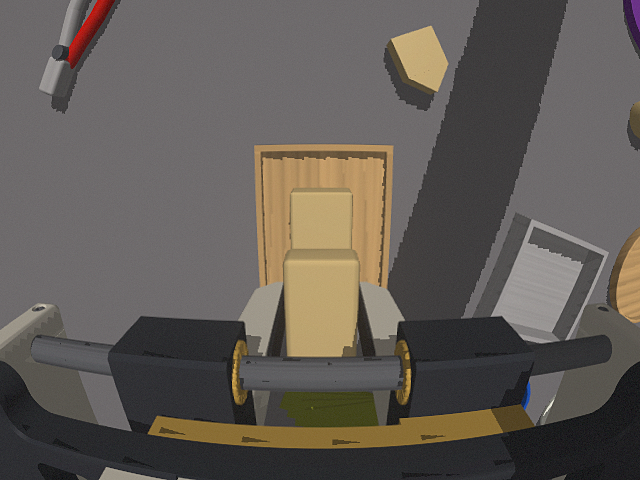

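servo_tool(
  series=[
    [[0,0.002,0.15],[0,0,0]],
    [[0,0.002,0.3],[0,0,0]],
    [[0,0.002,0.38],[0,0,0]],
    [[0,0.002,0.405],[0,0,0]],
    [[0,0.002,0.417],[0,0,0]],
    [[0,0.002,0.417],[0,0,0]],
    [[0,0.002,0.417],[0,0,0]],
    [[0,0.002,0.417],[0,0,0]],
    [[0,0.002,0.417],[0,0,0]],
  ],
)

```text
time_s: 16.35
position: [646.6, -197.9, 38.0]
eef_rot: [-0.069, 0.998, -0.0, 0.0]
force: [-0.4, 0.7, -0.7]
width: 33.7
finger_force: 12.0
```

Run:
```python
from h import *
go(646.5,-198,37.6,98); print(r.sense()["force"])
im=wrist("w6")
cv2.imwrite("pics/w6c.png",cv2.resize(im["color"][130:400,220:420],None,fx=2.2,fy=2.2)[:,:,::-1])
```

```text
t 16.35 pos [ 646.6 -197.9   38. ] yaw 97.9 W 33.7 F 12.0 j7 1.95
  shift [ 0.0006 -0.0003  0.0015] turn [-0.     0.    -0.002] rows 0.0
[-0.35425062  0.67355332 -0.71970101]
```

View pics/w6c.png

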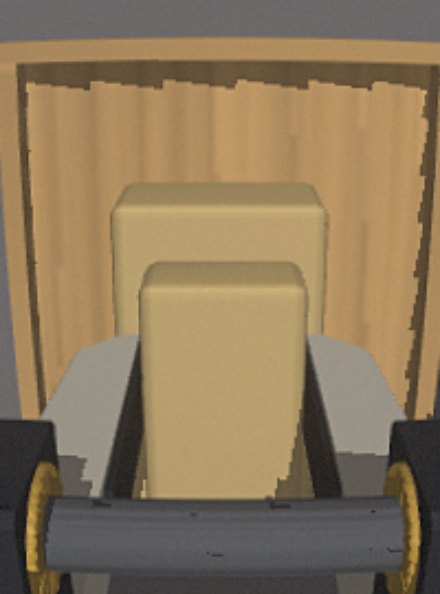

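The crop shows the small bar (crop 140–305) sideways centred on the large one (112–325). I'll check the gap at the end.

Run:
```python
from h import *
im=wrist();s=im["s"];Rc=R.from_quat(s["eef_rot"])
g=cv2.cvtColor(im["color"],cv2.COLOR_RGB2GRAY);print(g[205:275,320].tolist())
for row,z in ((213.6,5),(224,33),(249,33.5),(259,53.5)): print(row,Rc.inv().apply(wplane(im,[[320,row]],z)-s["position"]).round(1))
```

```text
[157, 157, 158, 155, 155, 152, 153, 146, 132, 129, 130, 133, 132, 133, 132, 135, 131, 140, 153, 167, 179, 172, 169, 168, 163, 161, 163, 161, 160, 162, 163, 162, 159, 162, 164, 163, 165, 162, 162, 162, 162, 162, 161, 154, 122, 131, 129, 132, 135, 135, 135, 135, 136, 141, 149, 164, 176, 174, 170, 167, 166, 164, 162, 161, 163, 162, 164, 160, 162, 163]
213.6 [[37.2  0.3 32.8]]
224 [[38.   0.4  4.8]]
249 [[25.8  0.4  4.4]]
259 [[ 27.5   0.4 -15.6]]
```

servo_tool(
  series=[
    [[0,0,0.001],[0,0,0]],
    [[0,0,0.001],[0,0,0]],
    [[0,0,0.001],[0,0,0]],
    [[0,0,0.001],[0,0,0]],
    [[0,0,-0.06],[0,0,0]],
    [[0,0,-0.2],[0,0,0]],
    [[0,0,-0.4],[0,0,0]],
    [[0,0,-0.4],[0,0,0]],
    [[0,0,-0.4],[0,0,0]],
    [[0,0,-0.4],[0,0,0]],
    [[0,0,-0.4],[0,0,0]],
    [[0,0,-0.4],[0,0,0]],
  ],
  jaw=-0.3,
)

```text
time_s: 17.95
position: [646.2, -197.8, 136.8]
eef_rot: [-0.069, 0.998, 0.0, -0.001]
force: [-0.6, -0.7, -0.4]
width: 60.2
finger_force: 0.0
```

Run:
```python
from h import *
im=wrist("w7")
cv2.imwrite("pics/w7c.png",cv2.resize(im["color"][130:330,230:420],None,fx=3,fy=3)[:,:,::-1])
go(451,270,170,98)
```

```text
t 18.0 pos [ 646.3 -197.8  137.1] yaw 97.9 W 60.4 F 0.0 j7 1.95
  shift [ 0.5162  1.9611 -0.1306] turn [ 0.    -0.001 -0.002] rows 8.1
```

View pics/w7c.png

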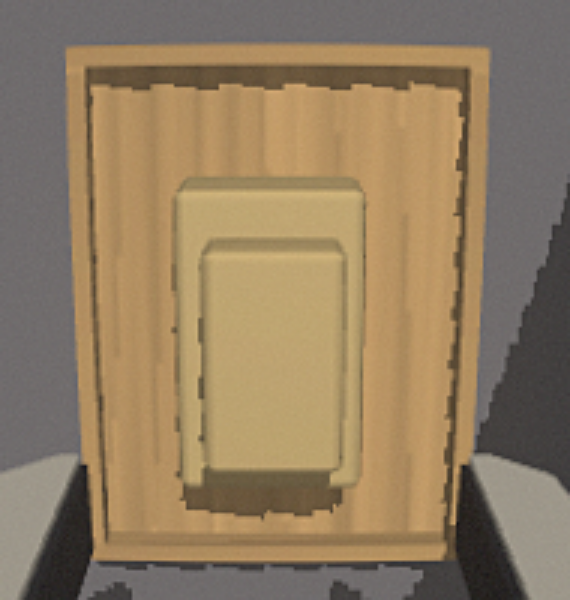

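The small bar lies square and centred on the large bar in the tray. Next is the large round.

servo_tool(
  series=[
    [[0.03,0.12,-0.1],[0,0,0]],
    [[0.09,0.34,-0.14],[0,0,0]],
    [[0.15,0.57,-0.14],[0,0,0]],
    [[0.21,0.8,-0.14],[0,0,0]],
    [[0.26,0.99,-0.14],[0,0,0]],
  ],
  jaw=-1,
)

```text
time_s: 18.62
position: [547.1, 40.9, 172.8]
eef_rot: [-0.07, 0.998, 0.0, 0.0]
force: [0.8, 0.8, -0.8]
width: 93.1
finger_force: 0.0
```

servo_tool(
  series=[
    [[0.06,0.22,0],[0,0,0]],
    [[0.12,0.45,0],[0,0,0]],
    [[0.18,0.68,0],[0,0,0]],
    [[0.24,0.88,0],[0,0,0]],
    [[0.257,0.97,0],[0,0,0]],
    [[0.257,0.97,0],[0,0,0]],
    [[0.257,0.97,0],[0,0,0]],
    [[0.257,0.97,0],[0,0,0]],
    [[0.257,0.97,0],[0,0,0]],
    [[0.257,0.97,0],[0,0,0]],
  ],
)

```text
time_s: 19.88
position: [451.3, 269.1, 172.7]
eef_rot: [-0.068, 0.998, -0.0, 0.0]
force: [-0.4, 0.6, -0.6]
width: 93.1
finger_force: 0.0
```

```bash
cat >> h.py <<'E'
def blobs(im,z,ang=None,mn=800):
    m=cv2.inRange(cv2.cvtColor(im["color"],cv2.COLOR_RGB2HSV),(10,38,70),(34,255,255))
    n,l,s,c=cv2.connectedComponentsWithStats(m)
    for i in range(1,n):
        if s[i,4]>mn and s[i,1]<320:
            P=np.argwhere(l==i);k=P[np.abs(P-c[i][::-1]).sum(1).argmin()];print(s[i],end=" ");measure(im,(int(k[1]),int(k[0])),z,ang)
E
python3 - <<'E'
from h import *
im=wrist("w8"); blobs(im,28,98)
go(451,283,5,98)
E
```

```text
[ 539    0  101   84 6208] (590, 41) centre [201.9 527.5] size [128.9 113. ] ang 98
[ 300  189   73   76 4298] (336, 226) centre [449.6 283. ] size [62.5 62.9] ang 98
[ 149  205   44   46 1591] (171, 227) centre [471.3 128.5] size [34.9 37.4] ang 98
t 19.93 pos [451.2 269.3 172.7] yaw 97.9 W 93.1 F 0.0 j7 1.1
  shift [-0.0066  0.0547  0.6706] turn [-0.    -0.    -0.003] rows 2.7
```

servo_tool(
  series=[
    [[-0.002,0.03,0.15],[0,0,0]],
    [[-0.002,0.055,0.35],[0,0,0]],
    [[-0.002,0.055,0.55],[0,0,0]],
    [[-0.002,0.055,0.64],[0,0,0]],
    [[-0.002,0.055,0.67],[0,0,0]],
    [[-0.002,0.055,0.67],[0,0,0]],
    [[-0.002,0.055,0.67],[0,0,0]],
    [[-0.002,0.055,0.67],[0,0,0]],
  ],
)

```text
time_s: 20.92
position: [450.3, 283.8, 6.2]
eef_rot: [-0.069, 0.998, 0.001, 0.001]
force: [0.2, 0.1, 1.1]
width: 92.8
finger_force: 0.0
```

servo_tool(
  series=[
    [[0,0,0],[0,0,0]],
    [[0,0,0],[0,0,0]],
    [[0,0,0],[0,0,0]],
    [[0,0,0],[0,0,0]],
    [[0,0,0],[0,0,0]],
    [[0,0,0],[0,0,0]],
  ],
  jaw=1,
  newtons=15,
)

```text
time_s: 21.68
position: [449.6, 283.2, 5.2]
eef_rot: [-0.069, 0.998, -0.0, -0.0]
force: [-0.4, 1.2, 1.4]
width: 63.3
finger_force: 15.0
```

servo_tool(
  series=[
    [[0,0,-0.1],[0,0,0]],
    [[0,0,-0.25],[0,0,0]],
    [[0,0,-0.4],[0,0,0]],
    [[0,0,-0.55],[0,0,0]],
    [[0,0,-0.55],[0,0,0]],
    [[0,0,-0.55],[0,0,0]],
  ],
)

```text
time_s: 22.42
position: [448.8, 282.8, 141.6]
eef_rot: [-0.069, 0.998, -0.001, -0.001]
force: [-0.5, 0.1, -1.5]
width: 63.4
finger_force: 15.0
```

Run:
```python
from h import *
go(640,196,140,98)
```

```text
t 22.43 pos [448.8 282.8 141.6] yaw 97.9 W 63.4 F 15.0 j7 1.07
  shift [-0.7098 -0.4493  0.0056] turn [-0.001 -0.003 -0.002] rows 3.4
```

servo_tool(
  series=[
    [[-0.12,-0.075,0],[0,0,0]],
    [[-0.3,-0.19,0],[0,0,0]],
    [[-0.48,-0.305,0],[0,0,0]],
    [[-0.62,-0.393,0],[0,0,0]],
    [[-0.71,-0.449,0],[0,0,0]],
    [[-0.71,-0.449,0],[0,0,0]],
    [[-0.71,-0.449,0],[0,0,0]],
    [[-0.71,-0.449,0],[0,0,0]],
    [[-0.71,-0.449,0],[0,0,0]],
    [[-0.71,-0.449,0],[0,0,0]],
  ],
)

```text
time_s: 23.68
position: [640.6, 197.0, 142.9]
eef_rot: [-0.069, 0.998, 0.0, 0.0]
force: [0.1, 0.8, -1.3]
width: 63.4
finger_force: 15.0
```

Run:
```python
from h import *
go(640,196,10.7,98)
im=wrist("w9")
```

```text
t 23.68 pos [640.6 197.  142.9] yaw 98.0 W 63.4 F 15.0 j7 1.35
  shift [ 0.0029 -0.0039  0.5288] turn [ 0.     0.    -0.001] rows 2.1
```

View pics/w9.png

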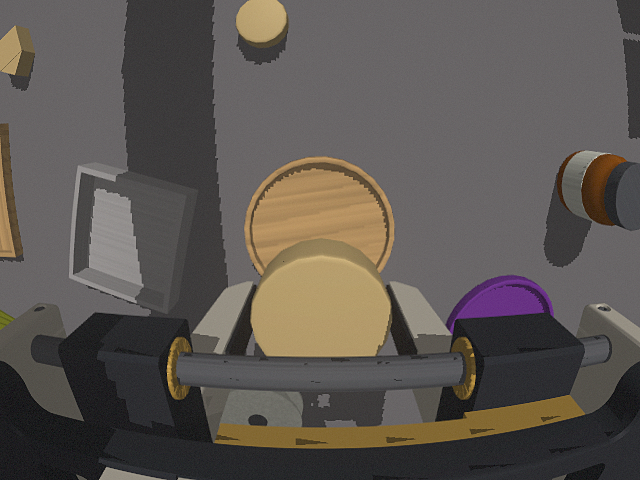

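Run:
```python
from h import *
im=wrist();s=im["s"];Rc=R.from_quat(s["eef_rot"]);print(s["position"])
P=wplane(im,[[245,228],[394,228],[320,157],[265,180],[375,180],[252,258],[387,258]],14)
A=np.c_[2*P[:,:2],np.ones(len(P))];x=np.linalg.lstsq(A,(P[:,:2]**2).sum(1),rcond=None)[0]
print("tray fit",x[:2],np.sqrt(x[2]+x[0]**2+x[1]**2))
m=P[2,:2]+63*Rc.apply([-1,0,0])[:2];print(m)
T=lambda c,rw,z:Rc.inv().apply(wplane(im,[[c,rw]],z)-s["position"]).round(1)[0]
print("disc near bottom,top",T(320,240,137.7-.0),T(320,262,165.7), "sides",T(251,310,165.7),T(391,310,165.7))
go(640,196,10.7,98)
```

```text
[640.68855608 196.90943182 142.90885843]
tray fit [639.05176871 196.44615237] 61.63604495959539
[640.69333664 196.98174362]
disc near bottom,top [30.   0.4  5.2] [ 28.6   0.4 -22.8] sides [  6.3 -29.5 -22.8] [  6.4  31.3 -22.8]
t 23.77 pos [640.8 196.8 142.9] yaw 97.9 W 63.4 F 15.0 j7 1.35
  shift [ 0.0035 -0.0026  0.5286] turn [-0.     0.    -0.001] rows 2.1
```

servo_tool(
  series=[
    [[0.003,-0.002,0.2],[0,0,0]],
    [[0.003,-0.002,0.38],[0,0,0]],
    [[0.003,-0.002,0.48],[0,0,0]],
    [[0.003,-0.002,0.515],[0,0,0]],
    [[0.003,-0.002,0.528],[0,0,0]],
    [[0.003,-0.002,0.528],[0,0,0]],
    [[0.003,-0.002,0.528],[0,0,0]],
    [[0.003,-0.002,0.528],[0,0,0]],
    [[0.003,-0.002,0.528],[0,0,0]],
  ],
)

```text
time_s: 24.9
position: [640.4, 196.0, 11.1]
eef_rot: [-0.069, 0.998, 0.0, 0.0]
force: [0.2, 0.1, -1.7]
width: 63.6
finger_force: 15.0
```

servo_tool(
  series=[
    [[0,0,0],[0,0,0]],
    [[0,0,0],[0,0,0]],
    [[0,0,0],[0,0,0]],
    [[0,0,-0.04],[0,0,0]],
    [[0,0,-0.2],[0,0,0]],
    [[0,0,-0.4],[0,0,0]],
    [[0,0,-0.52],[0,0,0]],
    [[0,0,-0.52],[0,0,0]],
    [[0,0,-0.52],[0,0,0]],
    [[0,0,-0.52],[0,0,0]],
    [[0,0,-0.52],[0,0,0]],
    [[0,0,-0.52],[0,0,0]],
  ],
  jaw=-0.52,
)

```text
time_s: 26.4
position: [640.0, 195.9, 139.9]
eef_rot: [-0.069, 0.998, -0.0, -0.001]
force: [-0.6, 0.5, 0.4]
width: 70.4
finger_force: 0.0
```

Run:
```python
from h import *
im=wrist("w10")
top_rect(im,(18,85,150),(24,110,255),(250,165,390,300),33)
hsv=cv2.cvtColor(im["color"],cv2.COLOR_RGB2HSV);print(hsv[225,240:400:5].tolist());print(hsv[150:320:5,320].tolist())
go(473,127,150,98)
```

```text
(281, 196, 81, 83) (array([639.2, 196.9]), array([62.1, 61.9]), -34.7)
[[0, 9, 109], [15, 90, 153], [17, 117, 168], [17, 115, 171], [18, 120, 174], [16, 116, 182], [17, 119, 186], [17, 120, 189], [17, 119, 188], [21, 107, 181], [20, 104, 188], [19, 101, 186], [20, 104, 187], [19, 100, 189], [20, 101, 187], [20, 104, 184], [20, 102, 185], [20, 102, 185], [19, 101, 187], [20, 105, 183], [19, 102, 188], [20, 102, 187], [19, 104, 188], [20, 100, 187], [18, 120, 179], [18, 119, 171], [18, 120, 170], [17, 116, 171], [17, 118, 175], [18, 115, 182], [19, 98, 78], [18, 126, 186]]
[[12, 12, 109], [170, 14, 111], [17, 122, 190], [18, 105, 95], [16, 115, 146], [18, 118, 162], [18, 119, 178], [16, 117, 181], [17, 118, 169], [17, 118, 183], [21, 102, 152], [19, 101, 186], [19, 99, 190], [20, 101, 191], [20, 102, 188], [20, 102, 185], [20, 102, 185], [20, 103, 185], [20, 101, 186], [20, 101, 187], [20, 103, 184], [20, 101, 187], [20, 103, 185], [20, 103, 184], [20, 106, 181], [19, 103, 180], [18, 111, 110], [19, 116, 99], [17, 119, 178], [17, 117, 192], [18, 119, 174], [14, 62, 82], [0, 2, 109], [15, 14, 108]]
t 26.45 pos [640.1 196.  140.1] yaw 97.9 W 70.5 F 0.0 j7 1.35
  shift [ 0.6999 -0.1812 -0.039 ] turn [-0.    -0.001 -0.002] rows 2.9
```

Large round is centred at (639.2,196.9), in agreement with the TCP. Next is the guest round.

servo_tool(
  series=[
    [[0.12,-0.03,-0.04],[0,0,0]],
    [[0.3,-0.08,-0.06],[0,0,0]],
    [[0.5,-0.13,-0.06],[0,0,0]],
    [[0.64,-0.165,-0.06],[0,0,0]],
    [[0.7,-0.181,-0.06],[0,0,0]],
    [[0.7,-0.181,-0.06],[0,0,0]],
    [[0.7,-0.181,-0.06],[0,0,0]],
    [[0.7,-0.181,-0.06],[0,0,0]],
    [[0.7,-0.181,-0.06],[0,0,0]],
    [[0.7,-0.181,-0.06],[0,0,0]],
  ],
  jaw=-1,
)

```text
time_s: 27.7
position: [473.3, 127.2, 155.5]
eef_rot: [-0.069, 0.998, -0.0, -0.0]
force: [0.2, 0.8, 0.7]
width: 93.0
finger_force: 0.0
```

Run:
```python
from h import *
im=wrist("w11"); blobs(im,20,98)
go(472.5,127,4.5,98)
```

```text
[  35  185   46   58 1748] (60, 214) centre [ 492.2 -143.2] size [47.2 55.3] ang 98
[ 296  204   49   51 1986] (320, 229) centre [472.8 127.2] size [40.4 39.6] ang 98
[   0  272   71   52 2392] (31, 292) centre [ 603.4 -197.9] size [102.9  62. ] ang 98
t 27.75 pos [473.2 127.2 155.5] yaw 97.9 W 92.8 F 0.0 j7 1.36
  shift [ 3.000e-03 -4.000e-04  6.042e-01] turn [-0.    -0.    -0.002] rows 2.4
```

servo_tool(
  series=[
    [[0.002,0,0.2],[0,0,0]],
    [[0.002,0,0.4],[0,0,0]],
    [[0.002,0,0.53],[0,0,0]],
    [[0.002,0,0.59],[0,0,0]],
    [[0.002,0,0.604],[0,0,0]],
    [[0.002,0,0.604],[0,0,0]],
    [[0.002,0,0.604],[0,0,0]],
    [[0.002,0,0.604],[0,0,0]],
  ],
)

```text
time_s: 28.75
position: [473.2, 127.2, 5.5]
eef_rot: [-0.069, 0.998, 0.0, 0.001]
force: [-0.5, 0.0, 0.0]
width: 93.0
finger_force: 0.0
```

servo_tool(
  series=[
    [[0,0,0],[0,0,0]],
    [[0,0,0],[0,0,0]],
    [[0,0,0],[0,0,0]],
    [[0,0,0],[0,0,0]],
    [[0,0,0],[0,0,0]],
    [[0,0,0],[0,0,0]],
    [[0,0,0],[0,0,0]],
  ],
  jaw=1,
  newtons=12,
)

```text
time_s: 29.62
position: [472.6, 127.0, 4.6]
eef_rot: [-0.069, 0.998, -0.0, -0.0]
force: [-0.5, 0.7, 0.1]
width: 41.6
finger_force: 12.0
```

servo_tool(
  series=[
    [[0,0,-0.1],[0,0,0]],
    [[0,0,-0.25],[0,0,0]],
    [[0,0,-0.4],[0,0,0]],
    [[0,0,-0.55],[0,0,0]],
    [[0,0,-0.55],[0,0,0]],
    [[0,0,-0.55],[0,0,0]],
  ],
)

```text
time_s: 30.38
position: [471.9, 126.8, 141.6]
eef_rot: [-0.069, 0.998, -0.0, -0.001]
force: [-0.1, -0.2, -0.7]
width: 41.3
finger_force: 12.0
```

Run:
```python
from h import *
go(640,196.3,140,98)
```

```text
t 30.38 pos [471.9 126.8 141.6] yaw 97.9 W 41.3 F 12.0 j7 1.36
  shift [-0.7043  0.1827  0.0053] turn [-0.    -0.002 -0.002] rows 2.9
```

servo_tool(
  series=[
    [[-0.12,0.03,0],[0,0,0]],
    [[-0.3,0.08,0],[0,0,0]],
    [[-0.48,0.125,0],[0,0,0]],
    [[-0.62,0.16,0],[0,0,0]],
    [[-0.704,0.183,0],[0,0,0]],
    [[-0.704,0.183,0],[0,0,0]],
    [[-0.704,0.183,0],[0,0,0]],
    [[-0.704,0.183,0],[0,0,0]],
    [[-0.704,0.183,0],[0,0,0]],
    [[-0.704,0.183,0],[0,0,0]],
    [[-0.704,0.183,0],[0,0,0]],
  ],
)

```text
time_s: 31.75
position: [640.6, 196.6, 142.4]
eef_rot: [-0.069, 0.998, 0.0, 0.0]
force: [0.5, 0.6, -0.1]
width: 41.1
finger_force: 12.0
```

Run:
```python
from h import *
im=wrist()
s=im["s"];Rc=R.from_quat(s["eef_rot"]);hsv=cv2.cvtColor(im["color"],cv2.COLOR_RGB2HSV)
# near edge of held disc (column 321) and sides of held / lower disc
g=cv2.cvtColor(im["color"],cv2.COLOR_RGB2GRAY);print(g[190:280,321].tolist())
row=hsv[225];print([(i,int(row[i,1])) for i in range(270,372,3)])
go(640,196.3,38.1,98)
```

```text
[142, 153, 162, 159, 143, 136, 134, 135, 135, 150, 178, 190, 179, 170, 169, 168, 169, 168, 169, 171, 169, 168, 169, 170, 168, 168, 169, 170, 167, 169, 166, 165, 172, 166, 167, 169, 168, 165, 166, 167, 169, 166, 168, 166, 164, 167, 165, 164, 165, 165, 167, 165, 161, 168, 165, 166, 165, 163, 162, 168, 164, 164, 166, 165, 165, 162, 164, 163, 163, 167, 171, 135, 131, 131, 135, 136, 139, 137, 137, 137, 138, 141, 139, 146, 148, 178, 186, 183, 178, 174]
[(270, 120), (273, 119), (276, 121), (279, 120), (282, 105), (285, 101), (288, 105), (291, 104), (294, 105), (297, 108), (300, 105), (303, 102), (306, 106), (309, 103), (312, 103), (315, 101), (318, 103), (321, 102), (324, 103), (327, 103), (330, 102), (333, 105), (336, 102), (339, 108), (342, 103), (345, 105), (348, 103), (351, 105), (354, 101), (357, 105), (360, 114), (363, 116), (366, 120), (369, 116)]
t 31.8 pos [640.6 196.6 142.3] yaw 97.9 W 41.8 F 12.0 j7 1.35
  shift [ 0.0026 -0.0007  0.4167] turn [-0.     0.    -0.002] rows 1.7
```

Run:
```python
from h import *
im=wrist();s=im["s"];Rc=R.from_quat(s["eef_rot"])
T=lambda c,rw,z:Rc.inv().apply(wplane(im,[[c,rw]],z)-s["position"]).round(1)[0]
for a in ((193.5,5),(200.5,33),(260.5,137.7),(275,157.7)): print(a,T(321,*a))
```

```text
(193.5, 5) [ 32.4   0.9 137.3]
(200.5, 33) [ 31.4   0.9 109.3]
(260.5, 137.7) [19.9  0.9  4.6]
(275, 157.7) [ 20.1   0.9 -15.4]
```

servo_tool(
  series=[
    [[0.003,0,0.15],[0,0,0]],
    [[0.003,0,0.3],[0,0,0]],
    [[0.003,0,0.38],[0,0,0]],
    [[0.003,0,0.405],[0,0,0]],
    [[0.003,0,0.416],[0,0,0]],
    [[0.003,0,0.416],[0,0,0]],
    [[0.003,0,0.416],[0,0,0]],
    [[0.003,0,0.416],[0,0,0]],
    [[0.003,0,0.416],[0,0,0]],
  ],
)

```text
time_s: 32.98
position: [640.0, 196.5, 38.5]
eef_rot: [-0.069, 0.998, 0.0, 0.0]
force: [0.3, -0.3, -0.0]
width: 41.3
finger_force: 12.0
```

servo_tool(
  series=[
    [[0,0,0.001],[0,0,0]],
    [[0,0,0.001],[0,0,0]],
    [[0,0,0.001],[0,0,0]],
    [[0,0,0.001],[0,0,0]],
    [[0,0,-0.06],[0,0,0]],
    [[0,0,-0.2],[0,0,0]],
    [[0,0,-0.42],[0,0,0]],
    [[0,0,-0.42],[0,0,0]],
    [[0,0,-0.42],[0,0,0]],
    [[0,0,-0.42],[0,0,0]],
    [[0,0,-0.42],[0,0,0]],
  ],
  jaw=-0.4,
)

```text
time_s: 34.35
position: [639.1, 196.2, 141.7]
eef_rot: [-0.069, 0.998, -0.0, -0.001]
force: [0.8, 0.2, -0.5]
width: 65.3
finger_force: 0.0
```

Run:
```python
from h import *
im=wrist("w12")
cv2.imwrite("pics/w12c.png",cv2.resize(im["color"][140:330,60:420],None,fx=2.2,fy=2.2)[:,:,::-1])
go(495,-125,165,121.9)
```

```text
t 34.4 pos [639.3 196.3 141.9] yaw 97.9 W 65.1 F 0.0 j7 1.35
  shift [ 0.749  -1.1934 -0.09  ] turn [ 0.    -0.003 -0.533] rows 5.6
```

View pics/w12c.png

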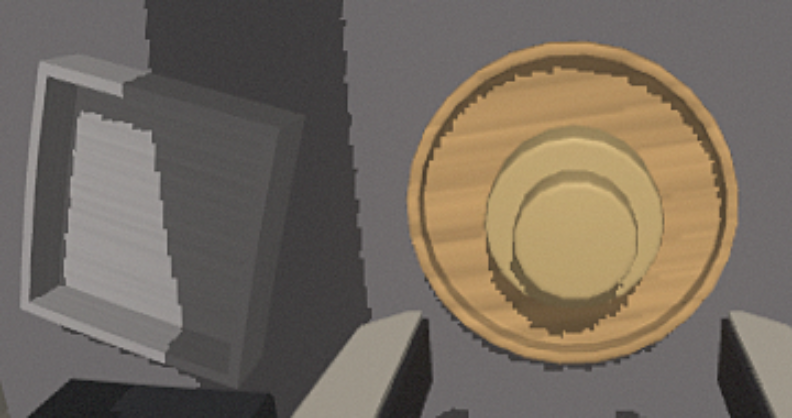

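The round stack is concentric in the wooden tray. Last is the offcut.

servo_tool(
  series=[
    [[0.06,-0.1,-0.05],[0,0,-0.1]],
    [[0.18,-0.28,-0.1],[0,0,-0.3]],
    [[0.31,-0.49,-0.1],[0,0,-0.45]],
    [[0.44,-0.7,-0.1],[0,0,-0.533]],
    [[0.57,-0.9,-0.1],[0,0,-0.533]],
    [[0.6,-0.95,-0.1],[0,0,-0.533]],
    [[0.6,-0.95,-0.1],[0,0,-0.533]],
    [[0.6,-0.95,-0.1],[0,0,-0.533]],
  ],
  jaw=-1,
)

```text
time_s: 35.4
position: [525.0, -56.9, 168.1]
eef_rot: [-0.276, 0.961, 0.001, 0.001]
force: [0.1, -0.1, 0.6]
width: 93.2
finger_force: 0.0
```

Run:
```python
from h import *
im=wrist("w13"); blobs(im,22)
go(495,-139,165,121.9)
```

```text
[ 235  118   47   62 2315] (258, 144) centre [ 494.3 -138.3] size [52.  37.1] ang 31.5
[   82   165   130   166 13731] (142, 247) centre [ 642.3 -194.1] size [140.6 106.2] ang 8.0
t 35.45 pos [525.  -56.8 168.1] yaw 122.1 W 92.9 F 0.0 j7 2.08
  shift [ 0.2765 -0.2146  0.0118] turn [0.001 0.002 0.005] rows 1.4
```

Run:
```python
from h import *
im=wrist()
m=cv2.inRange(cv2.cvtColor(im["color"],cv2.COLOR_RGB2HSV),(10,38,70),(34,255,255));n,l=cv2.connectedComponents(m)
P=wplane(im,np.argwhere(l==l[144,258])[:,::-1],22)[:,:2];a=np.radians(31.5);e=np.array([np.cos(a),np.sin(a)]);f=np.array([-e[1],e[0]])
t=(P-[494.3,-138.3])@e;q=(P-[494.3,-138.3])@f
for lo in range(-28,28,6): k=(t>=lo)&(t<lo+6);print(lo,k.sum(),(q[k].max()-q[k].min()).round(1) if k.any() else "")
```

```text
-28 205 37.4
-22 318 38.3
-16 320 38.4
-10 319 38.5
-4 320 38.5
2 317 37.8
8 270 36.9
14 170 25.0
20 72 13.0
26 3 1.7
```

Run:
```python
from h import *
go(486.8,-143,4,121.6)
```

```text
t 35.5 pos [524.9 -57.  168.1] yaw 122.1 W 92.8 F 0.0 j7 2.08
  shift [ 0.3125 -0.211   0.6557] turn [0.001 0.001 0.012] rows 3.0
```

servo_tool(
  series=[
    [[0.15,-0.1,0],[0,0,0.01]],
    [[0.29,-0.2,0.1],[0,0,0.01]],
    [[0.312,-0.211,0.25],[0,0,0.01]],
    [[0.312,-0.211,0.45],[0,0,0.01]],
    [[0.312,-0.211,0.59],[0,0,0.01]],
    [[0.312,-0.211,0.64],[0,0,0.01]],
    [[0.312,-0.211,0.656],[0,0,0.01]],
    [[0.312,-0.211,0.656],[0,0,0.01]],
    [[0.312,-0.211,0.656],[0,0,0.01]],
    [[0.312,-0.211,0.656],[0,0,0.01]],
  ],
)

```text
time_s: 36.75
position: [486.3, -145.6, 5.0]
eef_rot: [-0.271, 0.963, -0.0, 0.001]
force: [0.4, -0.6, 0.5]
width: 93.2
finger_force: 0.0
```

servo_tool(
  series=[
    [[0,0,0],[0,0,0]],
    [[0,0,0],[0,0,0]],
    [[0,0,0],[0,0,0]],
    [[0,0,0],[0,0,0]],
    [[0,0,0],[0,0,0]],
    [[0,0,0],[0,0,0]],
    [[0,0,0],[0,0,0]],
  ],
  jaw=1,
)

```text
time_s: 37.62
position: [485.7, -145.4, 4.1]
eef_rot: [-0.271, 0.963, 0.0, -0.0]
force: [0.4, 0.2, 0.2]
width: 35.9
finger_force: 12.0
```

servo_tool(
  series=[
    [[0,0,-0.1],[0,0,0]],
    [[0,0,-0.25],[0,0,0.2]],
    [[0,0,-0.4],[0,0,0.4]],
    [[0,0,-0.55],[0,0,0.6]],
    [[0,0,-0.55],[0,0,0.8]],
    [[0,0,-0.55],[0,0,0.9]],
    [[0,0,-0.55],[0,0,0.9]],
    [[0,0,-0.55],[0,0,0.9]],
  ],
)

```text
time_s: 38.62
position: [485.5, -145.3, 141.5]
eef_rot: [0.078, 0.997, 0.0, -0.0]
force: [-0.0, -0.2, 0.0]
width: 35.9
finger_force: 12.0
```

Run:
```python
from h import *
im=wrist("w14")
go(636,18,140,81)
```

```text
t 38.67 pos [ 485.5 -145.4  141.5] yaw 81.0 W 36.1 F 12.0 j7 1.7
  shift [-0.4922  0.7396  0.0057] turn [ 0.    -0.001  0.   ] rows 3.6
```

View pics/w14.png

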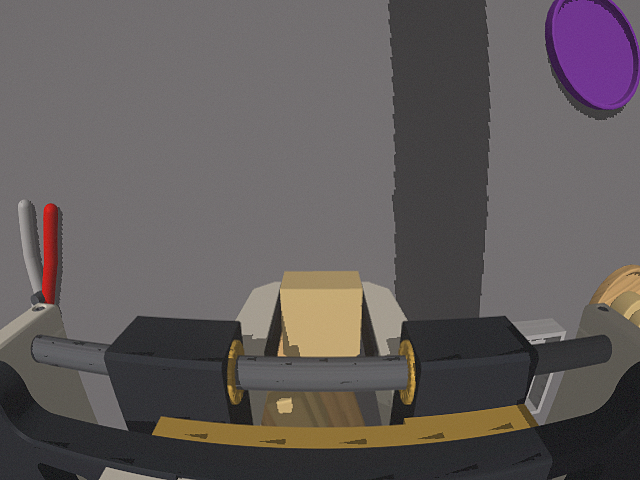

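Run:
```python
from h import *
im=r.get_image("top")
c=np.array([[318,65],[443,85],[423,213],[293,190]])/2.85+[180,170]
P=pix2plane(im,c,30);print(P.round(1).tolist(),P.mean(0),rect(P))
q=P.mean(0)[:2]-10*np.array([np.cos(np.radians(9)),-np.sin(np.radians(9))])
go(*q,160,81)
```

```text
[[725.9, 66.7, 30.0], [711.2, -38.9, 30.0], [602.4, -24.1, 30.0], [619.2, 84.6, 30.0]] [664.68318721  22.07487842  30.        ] (array([665.1,  21.9]), array([110. , 109.8]), 81.2)
t 38.73 pos [ 485.5 -145.4  141.5] yaw 81.0 W 35.9 F 12.0 j7 1.7
  shift [-0.5628  0.774  -0.0744] turn [ 0.    -0.001 -0.   ] rows 3.8
```

servo_tool(
  series=[
    [[-0.08,0.11,-0.03],[0,0,0]],
    [[-0.2,0.28,-0.07],[0,0,0]],
    [[-0.32,0.44,-0.07],[0,0,0]],
    [[-0.44,0.61,-0.07],[0,0,0]],
    [[-0.54,0.74,-0.07],[0,0,0]],
    [[-0.563,0.774,-0.07],[0,0,0]],
    [[-0.563,0.774,-0.07],[0,0,0]],
    [[-0.563,0.774,-0.07],[0,0,0]],
    [[-0.563,0.774,-0.07],[0,0,0]],
    [[-0.563,0.774,-0.07],[0,0,0]],
  ],
)

```text
time_s: 39.98
position: [654.8, 22.6, 159.4]
eef_rot: [0.08, 0.997, -0.0, -0.0]
force: [0.3, 0.1, -1.1]
width: 36.0
finger_force: 12.0
```

Run:
```python
from h import *
im=wrist("w15")
go(655,23.5,10.5,81)
```

```text
t 40.02 pos [654.9  22.9 159.4] yaw 80.9 W 35.8 F 12.0 j7 1.38
  shift [1.000e-04 2.700e-03 5.957e-01] turn [-0.     0.    -0.002] rows 2.4
```

View pics/w15.png

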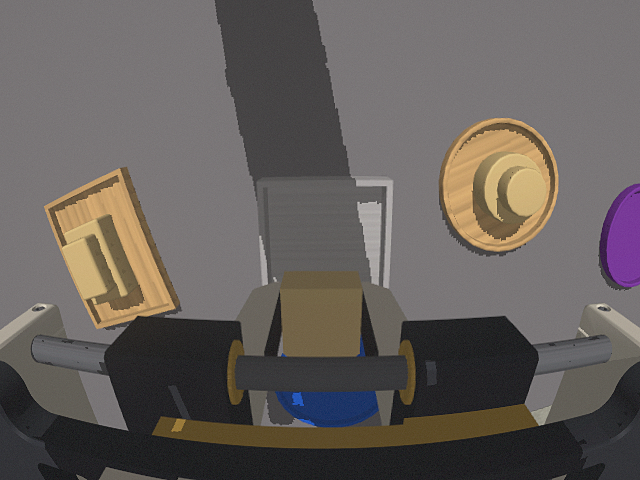

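Run:
```python
from h import *
im=wrist()
P=wplane(im,[[258,179],[393,178]],30)[:,:2];d=P[1]-P[0];L=np.linalg.norm(d);n=np.array([d[1],-d[0]])/L
print(P,L,n,P.mean(0)+55*n)
```

```text
[[601.61657733 -19.50802061]
 [617.68793722  87.97553024]] 108.67843536241155 [ 0.98900532 -0.14787993] [664.04754993  26.10035842]
```

servo_tool(
  series=[
    [[0,0.009,0.15],[0,0,0]],
    [[0,0.009,0.35],[0,0,0]],
    [[0,0.009,0.5],[0,0,0]],
    [[0,0.009,0.57],[0,0,0]],
    [[0,0.009,0.596],[0,0,0]],
    [[0,0.009,0.596],[0,0,0]],
    [[0,0.009,0.596],[0,0,0]],
    [[0,0.009,0.596],[0,0,0]],
  ],
)

```text
time_s: 41.08
position: [656.3, 25.8, 11.4]
eef_rot: [0.079, 0.997, 0.0, 0.001]
force: [-0.1, 0.0, 0.2]
width: 35.9
finger_force: 12.0
```

servo_tool(
  series=[
    [[0,0,0],[0,0,0]],
    [[0,0,0],[0,0,0]],
    [[0,0,0],[0,0,0]],
    [[0,0,0],[0,0,0]],
    [[0,0,-0.06],[0,0,0]],
    [[0,0,-0.25],[0,0,0]],
    [[0,0,-0.5],[0,0,0]],
    [[0,0,-0.75],[0,0,0]],
    [[0,0,-0.75],[0,0,0]],
    [[0,0,-0.75],[0,0,0]],
    [[0,0,-0.75],[0,0,0]],
  ],
  jaw=-0.08,
)

```text
time_s: 42.45
position: [654.3, 25.8, 195.9]
eef_rot: [0.079, 0.997, -0.0, -0.002]
force: [-0.4, 0.1, 0.0]
width: 50.2
finger_force: 0.0
```

Run:
```python
from h import *
im=wrist("w16")
go(655,23.5,200,81)
```

```text
t 42.5 pos [654.4  25.8 195.8] yaw 81.0 W 50.4 F 0.0 j7 1.38
  shift [-0.0039 -0.0086 -0.0167] turn [-0.001 -0.005 -0.001] rows 0.1
```

View pics/w16.png

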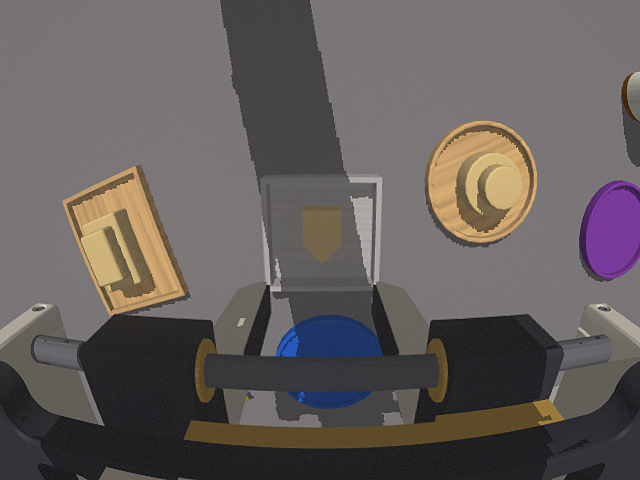

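The offcut lies flat in the pan at (321,233). Both stacks stand, at (110,250) and (490,185), the gripper is clear and the arm is still, so I'll hand the job in.

```bash
python3 -c "
from workcell import r
print(r.close_job())"
```

```text
the job is handed in; nothing more can be done
None
```

The job is handed in after about 43 s: both soap stacks are centred in their wooden trays to within about 3 mm, the offcut is in the steel pan, and everything has been let go, with the punch and jar never touched.

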